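# Take the carrier plate off the tilt stage and shut it in its case

## Task

Free the ribbed carrier plate from the sloping stage: lift the spring-loaded hold-down finger until it stays up by itself, and only then take the plate out. Lay the plate flat in the open storage case, rib upwards, without dropping it, and let go; then lower the lid gently until it is fully closed. Leave the finger up and everything else on the bench where it is.

Things in the scene. Friction and masses are not known exactly. Their poses are not given: they have to be found in the camera images.
- stage: fixed tilt stage, base 150 x 100 x 12, with a grey slope 150 long x 90 wide rising at 25 degrees towards +x. Origin: centre of the underside; x towards the high end, y across, z up. The slope's surface runs from (-60, 0, 75) to (76, 0, 138) mm; a ledge 4 mm high at its lower end stops the plate from sliding down
- stage_seat (a point): fixed point on the stage's slope, at the centre of the plate's underside as it lies at the start; axes are the stage's own (not tilted)
- finger (a joint): hinge of the spring-loaded hold-down finger (steel bar 50 long, 12 wide, 5 thick), rad. 0 = parallel to the slope, pressing the plate's upper edge with about 5 N (slightly below 0 only with no plate); grows as it lifts; stop at 1.8. Its over-centre spring pulls it down below about 0.9; past that it throws it up to the stop, where it stays. Lifting takes up to about 7 N
- finger_hinge (a point): point on the finger's hinge axis, midway between its two dark bracket cheeks (40 mm over all) at the top of the slope; the axis is level, along the stage's y
- finger_knob (a point): centre of the steel cross-bar knob on the finger's tip: 14 diameter, 24 long, lying along the stage's y on a 10 wide stem. At joint 0 it is 43 mm from the hinge down the slope, 22 mm further off the slope than the hinge and 29 mm above the plate's top; nothing stands beside it. Pinched by its flat ends (24 apart) it turns between the pads as the finger swings
- plate: loose aluminium carrier plate 90 (x) x 60 (y) x 5 thick, about 0.1 kg, with an upright rib in the middle of its top. Origin: centre of its underside; z normal to it, out of the ribbed side. It starts on the slope, x pointing up the slope, lower edge at the ledge, its upper 15 mm under the finger. Along the slope the rib is 35 mm from the finger's knob, 78 mm from its hinge
- plate_rib (a point): centre of the plate's rib, 16 mm above the plate's underside along its z. The rib is 10 thick (plate x), 34 long (plate y) and 22 high (top 27 mm above the underside); it is the plate's grip, pinched across its 10 mm
- case: fixed open-topped grey storage case, outside 130 (x) x 100 (y) x 45 high, walls and floor 5 thick (inside 120 x 90, 40 deep). Origin: centre of its underside; x points to the hinge side, z up
- case_in (a point): centre of the case's inner floor; axes as the case's
- case_lid (a joint): hinge angle of the case's lid, rad: 0 = closed, pi/2 = upright, at most 1.9; it starts open, upright or leaning back. The hinge is stiff: the lid stays where it is left and is moved with a light push of a few N
- case_lid_hinge (a point): middle of the lid's hinge line, on the case's far (+x) upper rim; the line runs along the case's y
- case_lid_edge (a point): middle of the lid's free edge, 130 mm from the hinge line; the lid is a plain flat plate 130 x 100 x 7 thick
- stub_disc: bystander: metal disc 60 diameter, with small stubs, 16 high. Origin: underside
- jar: bystander: amber jar 44 diameter x 65 high. Origin: underside
- bottle: bystander: white bottle 60 diameter x 150 high. Origin: underside
- tweezers: bystander: steel tweezers 126 long, lying, under 30 high
- screwdriver: bystander: screwdriver, lying, under 30 high
- dish: bystander: white dish 84 diameter x 15 high. Origin: underside
- spare_plate: bystander: plain metal plate 75 x 50 x 6 without a rib. Origin: underside
Things that resemble listed ones, but are neither listed nor needed, are in the scene too. What is shaped like the stage but red or yellow is not meant.

How it is judged:
By the outcome, as a careful person would: the job done as asked, in the order asked, and still so for the second after the job is handed in, with the robot touching nothing.
It also fails if it takes over 64 s, if anything falls off the work surface, if the arm or the gripper's body presses on something with over 40 N, if the wrist force passes 120 N, or if a joint passes its speed limit or range.

## Robot

A 6-joint arm with a two-finger parallel gripper is mounted at the origin on the work surface. World frame = base frame: x ahead of the robot, y to its left, z up, the work surface at z = 0. Lengths are in m, angles in rad, forces in N, time in s.
With the tool pointing down it reaches from about 0.3 to 1 m from the base axis. Payload 5.1 kg.
Tool frame: the origin (TCP) lies at the very end of the fingers, on their centre line; the grasp point (between the pads) lies behind it (arm.pinch_z is the z of the grasp point in the tool frame, in m); z points along the fingers, y is the direction in which the jaws open and shut (so a half turn about z gives the same grasp; the last joint's range is limited). The gripper opens to 95 mm and grips with 3 to 60 N. Pads are 20 mm wide; open, the fingers measure 119 mm over their backs; the gripper's body (75 mm by 180 mm) begins 59 mm behind the grasp point.
Start: joints at [1.258, 0.124, 1.65, -0, 1.367, -0.083], TCP at [0.148, 0.633, 0.215] pointing down, gripper open.
Joint ranges: [-2.61, 2.61], [-1.02, 2.33], [0.03, 2.71], [-1.35, 4.49], [0.32, 2.68], [-2.91, 2.91]. Speed limits (rad/s): [2.57, 2.57, 3.14, 3.14, 3.14, 3.14].

## Interface

Orientations are given as [roll, pitch, yaw] about the fixed x, y, z axes, in that order (R = Rz(yaw) Ry(pitch) Rx(roll)).
In Python, from station import arm gives the robot as it stands. The module is installed in compiled form; this text tells all that it offers.
- The arm moves only by the shell command python3 -m pendant 'ROWS' [OPENING] [FORCE]. ROWS is JSON, a list of rows, each an object of numbers: "x", "y", "z": the shift along the tool's x, y, z in m; "roll": the turn about the tool's z in rad. A call has 1 to 12 rows; each row shifts and turns the commanded pose from where the row before left it, along the tool's axes as they then stand; what a row does not reach is not made up. A row lasts 1/12 s, in which the tool goes at most 41.7 mm and 7.16 degrees, less where a joint would pass 70% of its speed; a pose out of reach is approached as far as the arm can. A call with a gripper value outside its range is refused whole. OPENING is the closure in counts, from 0 (fully open) to 255 (shut), set as the call begins (- or left out, the last holds). The fingers move at their own pace and stop on an object; FORCE is the grip in N (left out, the last holds). Time passes only in rows, so rows that do not move let the fingers close. It gives the time, the measured TCP pose, the force and the opening at its end, in the units of the state.
- arm.observe(): the state, without advancing time (a new reading comes with each control period).
- arm.capture(name): name is "scene" or "top" or "wrist"; returns (picture, depth): 480x640x3 uint8, blue, green, red; 480x640 float32, m along the optical axis (not along the pixel's ray), 0 where there is no reading.
- arm.camera_info(name): a dict with "intrinsics" (3x3 intrinsics, pixels), "dist_coeffs" ([k1, k2, p1, p2, k3] as OpenCV has them; the pictures are not rectified), "T" (4x4, takes a point from camera to world coordinates); the wrist camera has in their place "T_tool_cam" (4x4, takes a point from camera to tool coordinates, whose origin is the TCP and whose axes are the flange's). Camera axes: x right, y down, z forward; pixel columns grow to the right and rows downward; lengths in m; the calibration is good to about 2 mm. A picture is of the moment at which its call begins: read the wrist's pose just before it. camera_info takes no time and is no camera call.
- arm.job_done(): hands the job in, once; it reports no verdict.
Trained networks look in the newest picture that a camera, given by its name, has taken for a name from the list of things; names that differ only in an ending like _2 or _b are one class to them, and where a whole thing is asked for, a point or a joint stands for the part that bears it (a point fixed in the world has none). Each returns a list of dicts, best first, with "p" (0 to 1); they miss things now and then, are a little off and sometimes report something else, mostly with a low value. They report only what shows in the picture. A call takes as long as a camera call. They do not tell look-alikes from the thing itself.
- arm.boxes_of(query, camera): "centre" ([x, y, z] in m, in world coordinates, good to about 4 mm: the middle of the surface that is visible of it).
- arm.trace(query, camera): "mask" (480x640 bool, what is visible of it).
The state is a dict: "t": time; "qpos": joint angles; "joint_vel": joint speeds; "joint_efforts": joint torques, N m; "eef_pos": TCP position; "ee_rot": TCP orientation; "ft_force": force on the tool from outside, world axes, zero at the start; "moment": the same for the moment, N m; "gripper_width": finger opening in m.
Only numpy, scipy, OpenCV 4.12 (cv2) and the standard library are available. Lean on these libraries where they do the work, as an engineer would, in place of code of your own. Each camera call takes 0.05 s, during which the arm holds its last target. There are 200 camera calls.

## Working session

There is one attempt and no reset: what is moved stays moved. The work goes in short steps, Python scripts to look and compute and a shell command to move; the robot and the scene stay as the last step left them, time stands still between calls to the robot, and variables do not carry over. Pictures are saved under pics/ and viewed, about 8 in all and at most 12, crops included, and the job is handed in when it is done.

```bash
mkdir -p pics; cat > h.py <<'E'
import numpy as np, cv2
from scipy.spatial.transform import Rotation as R
from station import arm
def cam(n):
    i=arm.camera_info(n); K=np.array(i["intrinsics"]); d=np.array(i["dist_coeffs"])
    if "T" in i: T=np.array(i["T"])
    else:
        s=arm.observe(); W=np.eye(4); W[:3,:3]=R.from_euler('xyz',s["ee_rot"]).as_matrix(); W[:3,3]=s["eef_pos"]; T=W@np.array(i["T_tool_cam"])
    return K,d,T
def cloud(n,c=None):
    c=c or cam(n); K,d,T=c
    im,dp=arm.capture(n)
    v,u=np.mgrid[0:480,0:640]
    p=cv2.undistortPoints(np.stack([u,v],-1).reshape(-1,1,2).astype(np.float64),K,d).reshape(480,640,2)
    P=np.dstack([p[...,0]*dp,p[...,1]*dp,dp])@T[:3,:3].T+T[:3,3]
    P[dp==0]=np.nan
    return im,P
E
python3 - <<'E'
from h import *
np.set_printoptions(precision=3,suppress=True)
s=arm.observe(); print(s, arm.pinch_z)
for n in ("scene","top","wrist"):
    im,P=cloud(n); cv2.imwrite(f"pics/{n}0.png",im); np.save(n+"0.npy",P)
    if n=="wrist":continue
    print(n)
    for q in ("stage","finger","finger_knob","plate","plate_rib","case","case_lid","case_lid_edge","bottle","jar","dish","spare_plate","stub_disc","tweezers","screwdriver"):
        print(q,[(np.round(b["centre"],3).tolist(),round(b["p"],2)) for b in arm.boxes_of(q,n)])
a=cv2.imread("pics/scene0.png");b=cv2.imread("pics/top0.png")
E
```

```text
{'t': 0.0, 'qpos': array([ 1.258,  0.125,  1.652,  0.   ,  1.367, -0.083]), 'joint_vel': array([-0.002, -0.   ,  0.   ,  0.   ,  0.003,  0.002]), 'joint_efforts': array([ -0.001, -41.757, -35.994,   0.077,   0.049,  -0.   ]), 'eef_pos': array([0.148, 0.632, 0.213]), 'ee_rot': array([-3.14 , -0.   ,  2.912]), 'ft_force': array([ 0.819,  1.014, -0.553]), 'moment': array([ 0.044, -0.004, -0.032]), 'gripper_width': 0.09511205829608003} -0.0188
scene
stage [([0.719, 0.173, 0.085], 0.88), ([0.288, 0.336, 0.048], 0.72), ([0.495, 0.176, 0.03], 0.62)]
finger [([0.713, 0.183, 0.145], 0.66), ([0.477, 0.187, 0.144], 0.59), ([0.277, 0.348, 0.138], 0.53)]
finger_knob [([0.399, 0.004, 0.007], 0.73), ([0.717, 0.187, 0.139], 0.72), ([0.474, 0.192, 0.139], 0.69), ([0.273, 0.35, 0.139], 0.43)]
plate [([0.444, 0.181, 0.11], 0.84), ([0.549, -0.247, 0.119], 0.62)]
plate_rib []
case [([0.475, 0.184, 0.138], 0.66), ([0.498, -0.239, 0.031], 0.57), ([0.448, 0.176, 0.107], 0.32)]
case_lid [([0.551, -0.246, 0.121], 0.82)]
case_lid_edge [([0.552, -0.245, 0.121], 0.81), ([0.449, 0.175, 0.106], 0.48)]
bottle [([0.
[... 777 characters left out ...]
[0.441, 0.184, 0.103], 0.75)]
plate_rib [([0.445, 0.187, 0.102], 0.88)]
case [([0.508, -0.236, 0.029], 0.75), ([0.546, -0.242, 0.118], 0.34)]
case_lid [([0.545, -0.236, 0.116], 0.69), ([0.393, 0.004, 0.007], 0.35)]
case_lid_edge [([0.542, -0.238, 0.118], 0.94)]
bottle [([0.587, -0.444, 0.098], 0.98), ([0.509, -0.228, 0.022], 0.59)]
jar [([0.696, 0.007, 0.064], 0.74), ([0.483, 0.187, 0.102], 0.2)]
dish [([0.369, -0.408, 0.009], 0.56)]
spare_plate [([0.497, -0.416, 0.003], 0.8), ([0.445, 0.184, 0.105], 0.61), ([0.51, -0.232, 0.025], 0.54), ([0.485, 0.191, 0.144], 0.19)]
stub_disc [([0.538, -0.004, 0.014], 0.79)]
tweezers [([0.395, 0.002, 0.01], 0.71)]
screwdriver [([0.476, 0.444, 0.022], 0.8)]
```

View pics/scene0.png

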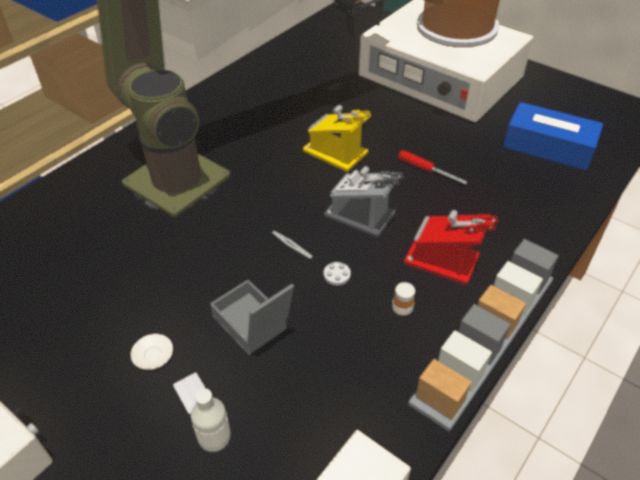

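View pics/top0.png

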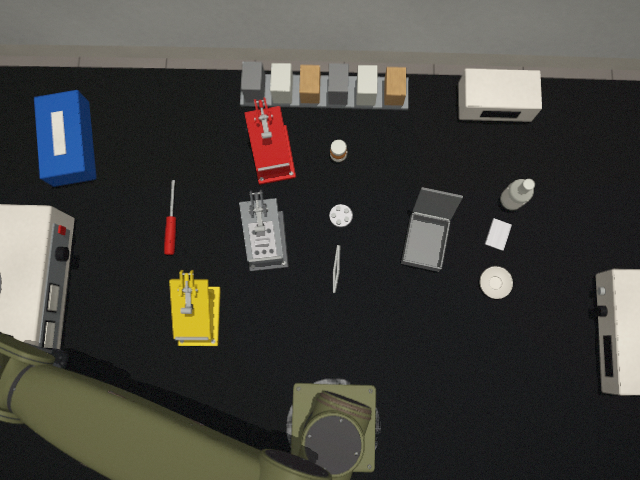

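The pictures show three stages: grey at top-view (263,235) with the ribbed plate, red at (270,145) and yellow at (192,310). Only the grey one fits, since the other two colours are excluded and it alone holds the plate. The open case is at (430,230) with its lid at the far side.

Next I measure the poses and confirm the choice in one enlarged crop.

```bash
cat > m.py <<'E'
from h import *
np.set_printoptions(precision=4,suppress=True)
P=np.load("top0.npy"); im=cv2.imread("pics/top0.png")
def sel(x0,x1,y0,y1,z0,z1):
    m=(P[...,0]>x0)&(P[...,0]<x1)&(P[...,1]>y0)&(P[...,1]<y1)&(P[...,2]>z0)&(P[...,2]<z1); return P[m],m
def rect(Q,name):
    r=cv2.minAreaRect((Q[:,:2]*1000).astype(np.float32)); print(name,len(Q),r)
Q,m=sel(.34,.60,.08,.29,.004,.3); rect(Q,"stage all"); 
Q,_=sel(.34,.60,.08,.29,.004,.03); rect(Q,"stage base")
# plate/slope plane fit
Q,_=sel(.40,.47,.15,.22,.06,.13)
for k in range(6):
    c=Q.mean(0); n=np.linalg.svd(Q-c)[2][2]; n*=np.sign(n[2]); d=(Q-c)@n; Q=Q[np.abs(d)<max(.003,np.abs(d).mean())]
print("plane",c,n,len(Q),"tilt",np.degrees(np.arccos(n[2])),"yaw up",np.degrees(np.arctan2(-n[1],-n[0])))
Q,_=sel(.34,.60,.08,.29,.13,.2); print("high",Q.mean(0)); rect(Q,"high>.13")
Q,_=sel(.38,.64,-.33,-.14,.03,.06); rect(Q,"case rim")
Q,_=sel(.38,.64,-.33,-.14,.004,.02); rect(Q,"case floor"); print(np.median(Q[:,2]))
S=np.load("scene0.npy"); print("lid")
for X,nm in ((P,"top"),(S,"scene")):
    Q=X[(X[...,0]>.5)&(X[...,0]<.66)&(X[...,1]>-.32)&(X[...,1]<-.16)&(X[...,2]>.07)&(X[...,2]<.2)]
    print(nm,len(Q),Q.mean(0),Q.min(0),Q.max(0)); c=Q.mean(0); n=np.linalg.svd(Q-c)[2][2]; print(n)
a=cv2.resize(im[180:280,220:300],None,fx=5,fy=5,interpolation=3); b=cv2.resize(im[180:280,390:470],None,fx=5,fy=5,interpolation=3)
cv2.imwrite("pics/crop1.png",np.hstack([a,b])[:, :800])
for q in ("case","stage"):
    pass
E
python3 m.py
```

```text
stage all 3755 ((469.98974609375, 185.3153533935547), (209.18283081054688, 259.91131591796875), 89.97577667236328)
stage base 1397 ((469.98974609375, 185.3153533935547), (209.18283081054688, 259.91131591796875), 89.97577667236328)
plane [0.4319 0.1852 0.0953] [-0.4528 -0.0762  0.8884] 443 tilt 27.330701777376756 yaw up 9.555794018069578
high [0.5183 0.1968 0.144 ]
high>.13 614 ((515.1290283203125, 190.02468872070312), (95.09527587890625, 88.76919555664062), 41.040714263916016)
case rim 562 ((470.35821533203125, -224.34744262695312), (101.27173614501953, 139.01593017578125), 79.41522979736328)
case floor 1859 ((509.7613220214844, -235.07232666015625), (188.95162963867188, 259.713134765625), 89.67098999023438)
0.0067316897400953035
lid
top 931 [ 0.5487 -0.2388  0.129 ] [ 0.5275 -0.2899  0.0701] [ 0.5726 -0.1881  0.1796]
[-0.958   0.1825  0.2214]
scene 1133 [ 0.5543 -0.246   0.1292] [ 0.5297 -0.2942  0.0701] [ 0.5742 -0.1917  0.1754]
[-0.9634  0.1894  0.1898]
```

View pics/crop1.png

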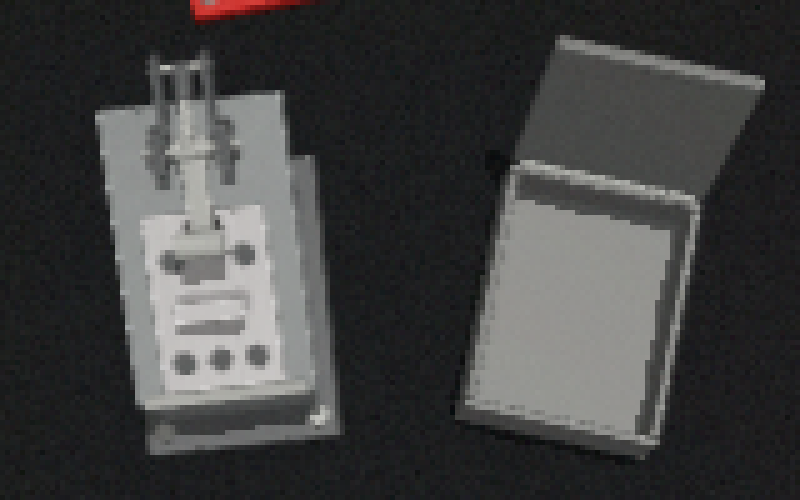

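Confirmed: the grey stage carries the ribbed plate under its finger (left half), and the case is grey and open with its lid leaning back (right half). Stage yaw is about +9°, case yaw about -10.7°.

Next I go above the stage.

```bash
cat > go.py <<'E'
import sys
from h import *
# go.py x y z yawdeg : deltas in tool axes from measured pose to target
s=arm.observe(); r=R.from_euler('xyz',s["ee_rot"])
t=np.array([float(a) for a in sys.argv[1:4]]); y=s["ee_rot"][2]
d=r.inv().apply(t-s["eef_pos"]); dy=(np.radians(float(sys.argv[4]))-y+np.pi)%(2*np.pi)-np.pi if len(sys.argv)>4 else 0
print("t",round(s["t"],2),"pos",s["eef_pos"].round(4),"yaw",round(np.degrees(y),2),"delta tool",d.round(4),"roll",round(-dy,4),"F",s["ft_force"].round(1),"w",round(s["gripper_width"],4))
E
python3 -c "
from h import *
print(np.round(arm.camera_info('wrist')['T_tool_cam'],3),np.round(arm.camera_info('wrist')['intrinsics'],1))"
python3 -m pendant '[{"z":-0.035},{"z":-0.035},{"z":-0.035,"roll":-0.09},{"x":-0.028,"y":-0.028,"roll":-0.1},{"x":-0.028,"y":-0.028,"roll":-0.1},{"x":-0.028,"y":-0.028,"roll":-0.1}]' 0
python3 go.py 0.44 0.18 0.32 189
```

```text
[[ 0.001 -0.97  -0.244  0.068]
 [ 1.     0.001  0.    -0.   ]
 [ 0.    -0.244  0.97  -0.171]
 [ 0.     0.     0.     1.   ]] [[376.1   0.  316.1]
 [  0.  376.1 235.6]
 [  0.    0.    1. ]]
t 1.65 pos [0.1481 0.6329 0.2147] yaw 166.83 delta tool [-0.3874 -0.3745 -0.1053] roll -0.3869 F [0.1 0.1 0.2] w 0.0949schema error: expected keys x, y, z, roll
```

```bash

python3 -m pendant '[{"x":0,"y":0,"z":-0.035,"roll":0},{"x":0,"y":0,"z":-0.035,"roll":0},{"x":0,"y":0,"z":-0.035,"roll":-0.09},{"x":-0.025,"y":-0.025,"z":0,"roll":-0.1},{"x":-0.025,"y":-0.025,"z":0,"roll":-0.1},{"x":-0.025,"y":-0.025,"z":0,"roll":-0.1}]' 0
python3 go.py 0.44 0.18 0.32 189
```

```text
t: 2.15
eef_pos: [0.2199, 0.5547, 0.3211]
ee_rot: [3.14, 0.001, -2.974]
ft_force: [0.1, 0.8, 0.1]
gripper_width: 0.095
t 2.15 pos [0.2199 0.5547 0.3211] yaw -170.42 delta tool [-0.1546 -0.4061  0.0006] roll 0.0101 F [0.1 0.8 0.1] w 0.095
```

```bash

python3 -m pendant '[{"x":-0.014,"y":-0.037,"z":0,"roll":0},{"x":-0.014,"y":-0.037,"z":0,"roll":0},{"x":-0.014,"y":-0.037,"z":0,"roll":0},{"x":-0.014,"y":-0.037,"z":0,"roll":0},{"x":-0.014,"y":-0.037,"z":0,"roll":0},{"x":-0.014,"y":-0.037,"z":0,"roll":0},{"x":-0.014,"y":-0.037,"z":0,"roll":0},{"x":-0.014,"y":-0.037,"z":0,"roll":0},{"x":-0.014,"y":-0.037,"z":0,"roll":0},{"x":-0.014,"y":-0.037,"z":0,"roll":0},{"x":-0.014,"y":-0.036,"z":0,"roll":0.01},{"x":0,"y":0,"z":0,"roll":0}]' 0
python3 -m pendant '[{"x":0,"y":0,"z":0,"roll":0},{"x":0,"y":0,"z":0,"roll":0}]'
cat > look.py <<'E'
import sys
from h import *
np.set_printoptions(precision=4,suppress=True)
n=sys.argv[1]
im,P=cloud("wrist"); cv2.imwrite(f"pics/{n}.png",im); np.save(n+".npy",P)
for q in sys.argv[2:]:
    print(q,[(np.round(b["centre"],4).tolist(),round(b["p"],2)) for b in arm.boxes_of(q,"wrist")])
    for t in arm.trace(q,"wrist"):
        Q=P[t["mask"]]; Q=Q[~np.isnan(Q[:,0])]; v,u=np.nonzero(t["mask"])
        if len(Q)<5: continue
        r=cv2.minAreaRect((Q[:,:2]*1000).astype(np.float32))
        print("  trace p",round(t["p"],2),"n",len(Q),"px",u.mean().round(),v.mean().round(),"med",np.median(Q,0),"z5/95",np.percentile(Q[:,2],[5,95]),"rect",np.round(r[0],1),np.round(r[1],1),round(r[2],1))
E
python3 look.py w1 finger_knob plate_rib plate finger; python3 go.py .44 .18 .32 189
```

```text
t: 3.15
eef_pos: [0.4389, 0.174, 0.3197]
ee_rot: [-3.139, 0.001, -2.999]
ft_force: [-0.7, 0.1, 0.2]
gripper_width: 0.0951
t: 3.32
eef_pos: [0.4364, 0.1792, 0.3197]
ee_rot: [3.141, -0.0, -2.992]
ft_force: [0.2, -0.0, 0.1]
gripper_width: 0.0949
finger_knob [([0.4895, 0.1937, 0.1446], 0.98), ([0.279, 0.3509, 0.1422], 0.78)]
  trace p 0.86 n 1831 px 538.0 73.0 med [0.2776 0.3492 0.1398] z5/95 [0.118  0.1511] rect [277.4 356.1] [44.2 90.1] 65.5
  trace p 0.64 n 981 px 322.0 267.0 med [0.4861 0.1927 0.145 ] z5/95 [0.1284 0.1511] rect [491.7 193.6] [66.8 23.7] 8.9
plate_rib [([0.4385, 0.1854, 0.111], 0.71)]
  trace p 0.97 n 4325 px 322.0 217.0 med [0.4419 0.1856 0.1048] z5/95 [0.0852 0.1221] rect [447.4 187.4] [83.1 61.2] 8.0
plate [([0.4415, 0.1836, 0.1022], 0.57)]
  trace p 0.62 n 4315 px 322.0 217.0 med [0.4412 0.1855 0.1046] z5/95 [0.0849 0.122 ] rect [447.1 187.6] [83.7 62.1] 8.6
  trace p 0.16 n 9129 px 322.0 244.0 med [0.4841 0.1903 0.118 ] z5/95 [0.0121 0.15  ] rect [489.5 198. ] [209.8 124.6] 7.6
finger [([0.2773, 0.3502, 0.1402], 0.8)]
  trace p 0.74 n 987 px 322.0 267.0 med [0.4864 0.1927 0.145 ] z5/95 [0.1281 0.151 ] rect [488.9 193.1] [61.1 23.7] 8.9
  trace p 0.57 n 1729 px 538.0 73.0 med [0.2778 0.349  0.1413] z5/95 [0.1226 0.151 ] rect [291.3 351.6] [35.7 65. ] 79.8
t 3.77 pos [0.4363 0.1795 0.3197] yaw -171.33 delta tool [-0.0037 -0.0001 -0.0003] roll -0.0057 F [ 1.  -0.6 -0.2] w 0.0952
```

View pics/w1.png

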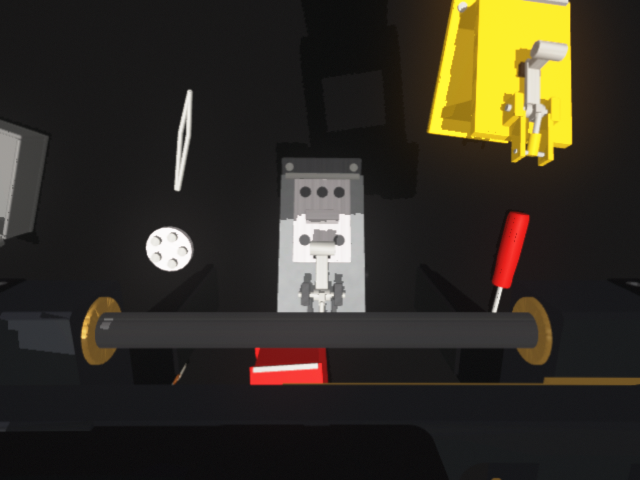

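The view shows the stage upright in the image, so the tool is already aligned at yaw 8.7°. The knob is at (322,247), the rib at (322,215) and the hinge cheeks at (322,295).

Next I refine the knob and rib from the point cloud.

```bash
python3 - <<'E'
from h import *
np.set_printoptions(precision=4,suppress=True)
P=np.load("w1.npy"); im=cv2.imread("pics/w1.png")
y=np.radians(8.67); X=np.array([np.cos(y),np.sin(y),0]); Y=np.array([-np.sin(y),np.cos(y),0])
def rep(n,v0,v1,u0,u1,z0,z1):
    Q=P[v0:v1,u0:u1].reshape(-1,3); Q=Q[(Q[:,2]>z0)&(Q[:,2]<z1)]
    a=Q@X;b=Q@Y
    print(n,len(Q),Q.mean(0),"along x",np.percentile(a,[2,98]),"y",np.percentile(b,[2,98]),"z",np.percentile(Q[:,2],[2,98]))
    m=(np.percentile(a,[2,98]).mean()*X+np.percentile(b,[2,98]).mean()*Y)[:2]; print("   mid",m)
for v in range(196,312,3): print(v,P[v,322].round(4),P[v,322]@X, im[v,322])
rep("knob",236,258,300,345,.138,.16)
rep("rib",200,222,295,350,.112,.125)
E
```

```text
196 [0.4238 0.1834 0.0916] 0.4466210661092843 [66 65 66]
199 [0.4269 0.1838 0.0925] 0.44971500456584934 [146 146 153]
202 [0.4299 0.1843 0.0937] 0.4527435560222472 [146 147 152]
205 [0.4328 0.1847 0.0951] 0.4557380847829549 [147 147 152]
208 [0.4355 0.1851 0.0982] 0.4584127025428849 [146 147 153]
211 [0.4347 0.1846 0.1205] 0.4575464388546429 [147 146 153]
214 [0.4372 0.185  0.1231] 0.4601040921888212 [151 150 156]
217 [0.4403 0.1855 0.1225] 0.46324647167111144 [152 151 157]
220 [0.4438 0.1861 0.12  ] 0.4668254578015744 [135 137 141]
223 [0.4497 0.1872 0.1067] 0.4727818398304771 [201 203 209]
226 [0.4529 0.1877 0.1067] 0.4759884583680657 [243 243 246]
229 [0.4562 0.1882 0.1062] 0.4793315971386932 [240 240 243]
232 [0.4589 0.1886 0.1082] 0.4820668510023611 [150 150 156]
235 [0.4616 0.189  0.1103] 0.48479085787867415 [150 149 156]
238 [0.4647 0.1895 0.1106] 0.4879265895755787 [151 150 156]
241 [0.4588 0.188  0.1456] 0.4818472839279746 [125 129 131]
244 [0.4609 0.1883 0.1483] 0.4840396741222252 [182 190 193]
247 [0.4638 0.1887 0.1485] 0.4869289872369325 [226 230 232]
250 [0.466  0.1891 0
[... 767 characters left out ...]
079 0.1957 0.143 ] 0.5316138512612859 [148 152 155]
292 [0.5102 0.196  0.1451] 0.5339112084048612 [128 133 136]
295 [0.5102 0.1959 0.1526] 0.5338655181647867 [222 228 230]
298 [0.5136 0.1965 0.1518] 0.5373460192884087 [223 228 230]
301 [0.5156 0.1967 0.1542] 0.5393938462739784 [179 185 188]
304 [0.5184 0.1972 0.155 ] 0.5421882348216626 [229 233 235]
307 [0.5207 0.1975 0.1566] 0.5445452833523479 [227 232 233]
310 [0.5234 0.1979 0.1575] 0.5472634129829436 [221 228 229]
knob 366 [0.4644 0.1893 0.1485] along x [0.4822 0.4953] y [0.1053 0.1287] z [0.1436 0.151 ]
   mid [0.4655 0.1893]
rib 402 [0.4389 0.1857 0.1214] along x [0.4564 0.469 ] y [0.1011 0.1338] z [0.1147 0.1246]
   mid [0.4397 0.1859]
```

```bash
python3 go.py .4655 .1893 .127 188.67; 
python3 -m pendant '[{"x":-0.015,"y":0.005,"z":0.04,"roll":0},{"x":-0.015,"y":0,"z":0.04,"roll":0},{"x":0,"y":0,"z":0.04,"roll":0},{"x":0,"y":0,"z":0.02,"roll":0},{"x":0,"y":0,"z":0,"roll":0},{"x":0,"y":0,"z":0,"roll":0},{"x":0,"y":0,"z":0,"roll":0}]' 120 40
python3 look.py w2 finger_knob;python3 go.py .4655 .1893 .127 188.67
```

```text
t 3.77 pos [0.4363 0.1795 0.3197] yaw -171.33 delta tool [-0.0303  0.0052  0.1927] roll 0.0001 F [ 1.  -0.6 -0.2] w 0.0952
t: 4.35
eef_pos: [0.4658, 0.1886, 0.1841]
ee_rot: [3.141, 0.003, -2.991]
ft_force: [0.3, 0.1, -0.2]
gripper_width: 0.0539
finger_knob [([0.4663, 0.4337, 0.0187], 0.74), ([0.4689, 0.1956, 0.1454], 0.71)]
  trace p 0.72 n 1741 px 318.0 274.0 med [0.4697 0.1912 0.1454] z5/95 [0.1282 0.1504] rect [468.4 191. ] [66.3 27.4] 2.7
t 4.5 pos [0.4661 0.1886 0.1848] yaw -171.39 delta tool [0.0008 0.0007 0.0578] roll -0.001 F [-0.  -0.3 -0. ] w 0.0513
```

View pics/w2.png

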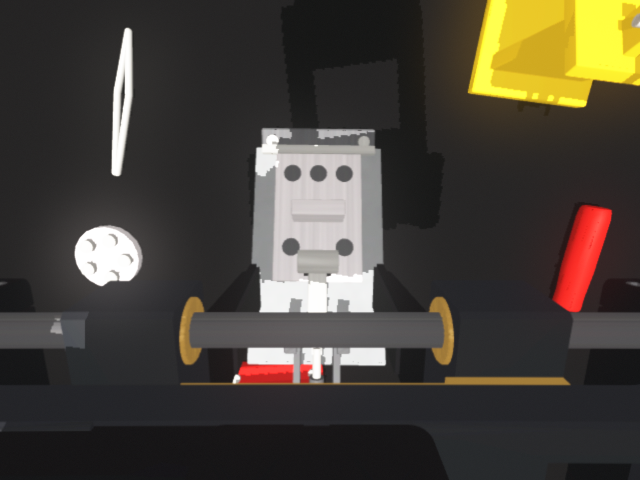

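The knob at (318,261) is centred between the pads (pad midpoint column about 317). Now I descend and pinch.

```bash

python3 -m pendant '[{"x":0.001,"y":0.001,"z":0.02,"roll":0},{"x":0,"y":0,"z":0.02,"roll":0},{"x":0,"y":0,"z":0.017,"roll":0},{"x":0,"y":0,"z":0,"roll":0},{"x":0,"y":0,"z":0,"roll":0}]' 
python3 -m pendant '[{"x":0,"y":0,"z":0,"roll":0},{"x":0,"y":0,"z":0,"roll":0},{"x":0,"y":0,"z":0,"roll":0},{"x":0,"y":0,"z":0,"roll":0},{"x":0,"y":0,"z":0,"roll":0},{"x":0,"y":0,"z":0,"roll":0},{"x":0,"y":0,"z":0,"roll":0}]' 255 40
python3 - <<'E'
import numpy as np
p=None
for a in range(2,106,8):
    q=np.array([-48.3*np.cos(np.radians(a)),48.3*np.sin(np.radians(a))])
    if p is not None: print(a,"dx_stage,dz",(q-p).round(1))
    p=q
E
```

```text
t: 4.92
eef_pos: [0.4637, 0.189, 0.1255]
ee_rot: [3.142, 0.0, -2.991]
ft_force: [-0.2, -0.2, -0.3]
gripper_width: 0.0506
t: 5.5
eef_pos: [0.4641, 0.1891, 0.1257]
ee_rot: [3.142, 0.001, -2.991]
ft_force: [-0.3, 0.2, 4.2]
gripper_width: 0.0237
10 dx_stage,dz [0.7 6.7]
18 dx_stage,dz [1.6 6.5]
26 dx_stage,dz [2.5 6.2]
34 dx_stage,dz [3.4 5.8]
42 dx_stage,dz [4.1 5.3]
50 dx_stage,dz [4.8 4.7]
58 dx_stage,dz [5.5 4. ]
66 dx_stage,dz [5.9 3.2]
74 dx_stage,dz [6.3 2.3]
82 dx_stage,dz [6.6 1.4]
90 dx_stage,dz [6.7 0.5]
98 dx_stage,dz [ 6.7 -0.5]
```

```bash

python3 -m pendant '[{"x":-0.0007,"y":0,"z":-0.0067,"roll":0},{"x":-0.0016,"y":0,"z":-0.0065,"roll":0},{"x":-0.0025,"y":0,"z":-0.0062,"roll":0},{"x":-0.0034,"y":0,"z":-0.0058,"roll":0},{"x":0,"y":0,"z":0,"roll":0},{"x":0,"y":0,"z":0,"roll":0}]'
```

```text
t: 6.0
eef_pos: [0.4697, 0.1898, 0.149]
ee_rot: [-3.141, -0.006, -2.991]
ft_force: [-4.8, 0.0, -7.5]
gripper_width: 0.0234
```

```bash

python3 -m pendant '[{"x":-0.0041,"y":0,"z":-0.0053,"roll":0},{"x":-0.0048,"y":0,"z":-0.0047,"roll":0},{"x":-0.0055,"y":0,"z":-0.004,"roll":0},{"x":-0.0059,"y":0,"z":-0.0032,"roll":0},{"x":-0.0063,"y":0,"z":-0.0023,"roll":0},{"x":0,"y":0,"z":0,"roll":0}]'
python3 -m pendant '[{"x":-0.0066,"y":0,"z":-0.0014,"roll":0},{"x":-0.0067,"y":0,"z":-0.0005,"roll":0},{"x":-0.0067,"y":0,"z":0.0005,"roll":0},{"x":0,"y":0,"z":0,"roll":0},{"x":0,"y":0,"z":0,"roll":0}]'
```

```text
t: 6.5
eef_pos: [0.499, 0.1941, 0.1715]
ee_rot: [-3.141, 0.001, -2.991]
ft_force: [-3.1, -1.4, 0.5]
gripper_width: 0.0234
t: 6.92
eef_pos: [0.5211, 0.1973, 0.1746]
ee_rot: [-3.141, 0.009, -2.991]
ft_force: [2.3, -2.4, 5.7]
gripper_width: 0.023
```

```bash

python3 -m pendant '[{"x":0,"y":0,"z":0,"roll":0},{"x":0,"y":0,"z":0,"roll":0},{"x":0,"y":0,"z":0,"roll":0},{"x":0,"y":0,"z":0,"roll":0},{"x":0,"y":0,"z":-0.01,"roll":0},{"x":0,"y":0,"z":-0.03,"roll":0},{"x":0,"y":0,"z":-0.03,"roll":0},{"x":0.02,"y":0,"z":-0.03,"roll":0},{"x":0.04,"y":0,"z":-0.01,"roll":0},{"x":0.03,"y":0,"z":0,"roll":0},{"x":0,"y":0,"z":0,"roll":0},{"x":0,"y":0,"z":0,"roll":0}]' 110
python3 look.py w3 finger_knob plate_rib;python3 go.py .4397 .1859 .12 188.67
python3 - <<'E'
import numpy as np
P=np.load("w3.npy")
y=np.radians(8.67); X=np.array([np.cos(y),np.sin(y),0]); Y=np.array([-np.sin(y),np.cos(y),0])
m=(P[...,0]>.40)&(P[...,0]<.47)&(P[...,1]>.15)&(P[...,1]<.23)&(P[...,2]>.115)&(P[...,2]<.13); v,u=np.nonzero(m);Q=P[m]
print(len(Q),u.mean(),v.mean(),[np.percentile(Q@X,[2,50,98]).round(4),np.percentile(Q@Y,[2,50,98]).round(4),np.percentile(Q[:,2],[2,50,98]).round(4)])
m=(P[...,2]>.16)&(P[...,0]>.45)&(P[...,0]<.6)&(P[...,1]>.15)&(P[...,1]<.23); print("knob?",m.sum(),P[m].mean(0) if m.any() else "")
E
```

```text
t: 7.92
eef_pos: [0.4281, 0.1838, 0.2822]
ee_rot: [3.141, 0.003, -2.991]
ft_force: [-0.5, 0.5, 0.2]
gripper_width: 0.0539
finger_knob [([0.2816, 0.3512, 0.1432], 0.67), ([0.5231, 0.1959, 0.1928], 0.59)]
  trace p 0.68 n 2237 px 557.0 75.0 med [0.2783 0.3489 0.1409] z5/95 [0.1222 0.151 ] rect [291.4 354.4] [65.  26.7] 6.1
  trace p 0.66 n 588 px 315.0 359.0 med [0.5227 0.1972 0.1936] z5/95 [0.1888 0.1957] rect [573.2 203.5] [116.1  24.7] 7.8
plate_rib [([0.444, 0.1903, 0.1091], 0.74)]
  trace p 0.82 n 5673 px 317.0 236.0 med [0.4463 0.1868 0.1064] z5/95 [0.0854 0.1217] rect [447.7 186.6] [83.1 59.7] 8.0
  trace p 0.72 n 1766 px 154.0 260.0 med [ 0.5313 -0.0018  0.0111] z5/95 [0.0065 0.0174] rect [532.   -3.5] [53.9 60.1] 2.7
t 8.17 pos [0.4293 0.1838 0.2806] yaw -171.41 delta tool [-0.0107  0.0006  0.1606] roll -0.0013 F [ 0.1 -0.7  0.4] w 0.0538
478 317.14853556485355 231.47698744769875 [array([0.4564, 0.4613, 0.4939]), array([0.1009, 0.1177, 0.1374]), array([0.1154, 0.122 , 0.1246])]
knob? 678 [0.5262186  0.19775349 0.18938709]
```

View pics/w3.png

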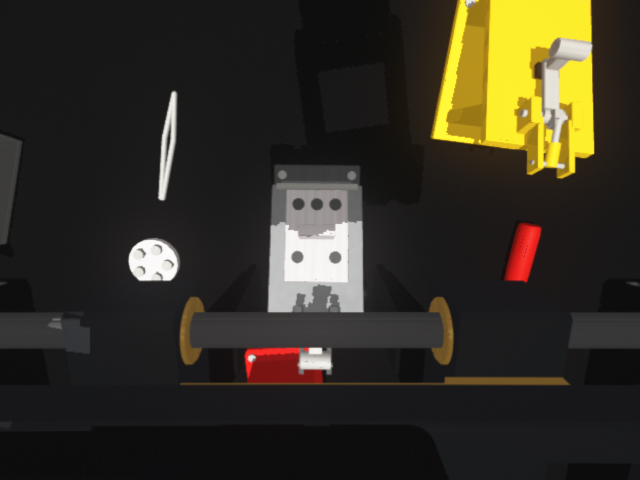

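The finger stays up by itself: the knob at (315,362) is at 0.189 m height, which matches the 1.8 rad stop. The plate is uncovered. The tool cannot tilt, so I will pinch the rib by its parallel ends (34 mm) and level the plate against the case floor later.

```bash
python3 go.py .4425 .1865 .109 188.67
python3 -m pendant '[{"x":-0.0135,"y":0.0005,"z":0.03,"roll":0},{"x":0,"y":0,"z":0.04,"roll":0},{"x":0,"y":0,"z":0.04,"roll":0},{"x":0,"y":0,"z":0.03,"roll":0},{"x":0,"y":0,"z":0.02,"roll":0},{"x":0,"y":0,"z":0.0115,"roll":0},{"x":0,"y":0,"z":0,"roll":0},{"x":0,"y":0,"z":0,"roll":0},{"x":0,"y":0,"z":0,"roll":0}]' 110
python3 go.py .4425 .1865 .109 188.67
```

```text
t 8.17 pos [0.4293 0.1838 0.2806] yaw -171.41 delta tool [-0.0136  0.0008  0.1715] roll -0.0013 F [ 0.1 -0.7  0.4] w 0.0538
t: 8.92
eef_pos: [0.4435, 0.1866, 0.1113]
ee_rot: [3.141, 0.003, -2.991]
ft_force: [0.7, 0.4, -0.0]
gripper_width: 0.0541
t 8.92 pos [0.4435 0.1866 0.1113] yaw -171.4 delta tool [0.001  0.     0.0023] roll -0.0012 F [ 0.7  0.4 -0. ] w 0.0541
```

```bash

python3 -m pendant '[{"x":0,"y":0,"z":0.001,"roll":0},{"x":0,"y":0,"z":0,"roll":0},{"x":0,"y":0,"z":0,"roll":0},{"x":0,"y":0,"z":0,"roll":0},{"x":0,"y":0,"z":0,"roll":0},{"x":0,"y":0,"z":0,"roll":0},{"x":0,"y":0,"z":0,"roll":0},{"x":0,"y":0,"z":0,"roll":0}]' 255 30
python3 go.py .4425 .1865 .109 188.67
```

```text
t: 9.58
eef_pos: [0.4425, 0.1864, 0.1093]
ee_rot: [3.141, 0.001, -2.991]
ft_force: [-1.6, -0.1, 5.0]
gripper_width: 0.0335
t 9.58 pos [0.4425 0.1864 0.1093] yaw -171.39 delta tool [-0.      0.0001  0.0003] roll -0.0011 F [-1.6 -0.1  5. ] w 0.0335
```

Gripped: width is 33.5 mm. Now I lift.

```bash

python3 -m pendant '[{"x":0,"y":0,"z":-0.005,"roll":0},{"x":0,"y":0,"z":-0.01,"roll":0},{"x":0,"y":0,"z":-0.015,"roll":0},{"x":0,"y":0,"z":-0.02,"roll":0},{"x":0,"y":0,"z":-0.03,"roll":0},{"x":0,"y":0,"z":-0.03,"roll":0},{"x":0,"y":0,"z":-0.03,"roll":0},{"x":0,"y":0,"z":0,"roll":0},{"x":0,"y":0,"z":0,"roll":0}]'
python3 look.py w4; python3 go.py .460 -.222 .25 169.3
```

```text
t: 10.33
eef_pos: [0.443, 0.1865, 0.2511]
ee_rot: [3.141, 0.005, -2.991]
ft_force: [0.4, 0.5, -0.7]
gripper_width: 0.0336
t 10.38 pos [0.442  0.1862 0.2488] yaw -171.39 delta tool [ 0.0433 -0.4063 -0.0012] roll 0.337 F [ 0.8  0.  -1.6] w 0.0341
```

View pics/w4.png

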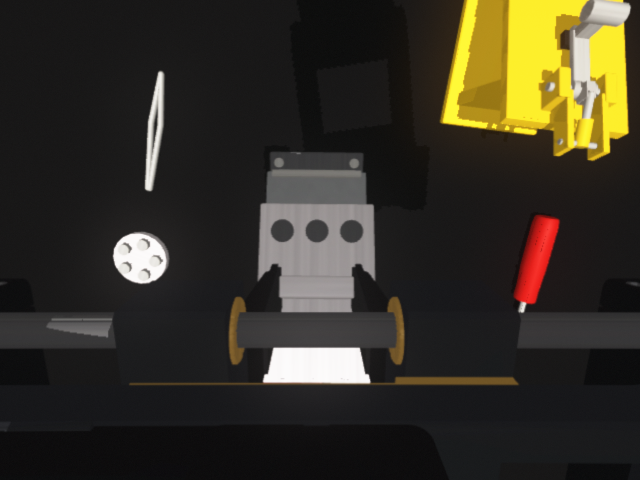

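```bash

python3 -m pendant '[{"x":0,"y":-0.03,"z":-0.01,"roll":0},{"x":-0.001,"y":-0.038,"z":-0.01,"roll":0},{"x":-0.001,"y":-0.038,"z":0,"roll":0},{"x":-0.001,"y":-0.038,"z":0,"roll":0},{"x":-0.001,"y":-0.038,"z":0,"roll":0},{"x":-0.001,"y":-0.038,"z":0,"roll":0},{"x":-0.002,"y":-0.038,"z":0,"roll":0},{"x":-0.002,"y":-0.038,"z":0,"roll":0},{"x":-0.002,"y":-0.038,"z":0,"roll":0},{"x":-0.002,"y":-0.038,"z":0,"roll":0},{"x":-0.002,"y":-0.038,"z":0,"roll":0},{"x":0,"y":-0.015,"z":0,"roll":0}]'
python3 go.py .52 -.232 .27 169.3
```

```text
t: 11.38
eef_pos: [0.5195, -0.2352, 0.2653]
ee_rot: [3.14, -0.004, -2.995]
ft_force: [-0.2, 0.2, -0.6]
gripper_width: 0.0336
t 11.38 pos [ 0.5195 -0.2352  0.2653] yaw -171.58 delta tool [-0.0009  0.0031 -0.0047] roll 0.3337 F [-0.2  0.2 -0.6] w 0.0336
```

```bash

python3 -m pendant '[{"x":0,"y":0,"z":0,"roll":0.11},{"x":0,"y":0,"z":0,"roll":0.11},{"x":0,"y":0,"z":0,"roll":0.115},{"x":0,"y":0,"z":0,"roll":0},{"x":0,"y":0,"z":0,"roll":0},{"x":0,"y":0,"z":0,"roll":0}]'
python3 look.py w5 case; python3 go.py .460 -.222 .25 169.3
python3 - <<'E'
import numpy as np,cv2
P=np.load("w5.npy")
m=(P[...,0]>.38)&(P[...,0]<.6)&(P[...,1]>-.32)&(P[...,1]<-.14)
m[300:]=False
for z0,z1,n in((.038,.052,"rim"),(.001,.012,"floor"),):
    q=m&(P[...,2]>z0)&(P[...,2]<z1); Q=P[q]; v,u=np.nonzero(q)
    print(n,len(Q),cv2.minAreaRect((Q[:,:2]*1000).astype(np.float32)),np.median(Q[:,2]),u.min(),u.max(),v.min(),v.max())
E
```

```text
t: 11.88
eef_pos: [0.5201, -0.2311, 0.2674]
ee_rot: [3.141, -0.002, 2.96]
ft_force: [0.3, -0.2, -1.0]
gripper_width: 0.0333
case [([0.4577, -0.2227, 0.0073], 0.79), ([0.4061, 0.1331, 0.0048], 0.67)]
  trace p 0.82 n 11559 px 312.0 149.0 med [ 0.4579 -0.2246  0.0062] z5/95 [0.0044 0.0463] rect [ 515.  -240.9] [125.  254.1] 72.2
t 12.03 pos [ 0.5204 -0.2314  0.2682] yaw 169.5 delta tool [ 0.0611 -0.0018  0.0182] roll 0.0035 F [ 0.3 -0.2 -1.5] w 0.0338
rim 1788 ((459.38922119140625, -223.4373016357422), (99.9819107055664, 113.08418273925781), 79.56441497802734) 0.04534408221208916 263 363 90 203
floor 13303 ((489.98870849609375, -229.98944091796875), (219.96322631835938, 179.93910217285156), 0.0005013632471673191) 0.005170548817568454 214 402 59 260
```

View pics/w5.png

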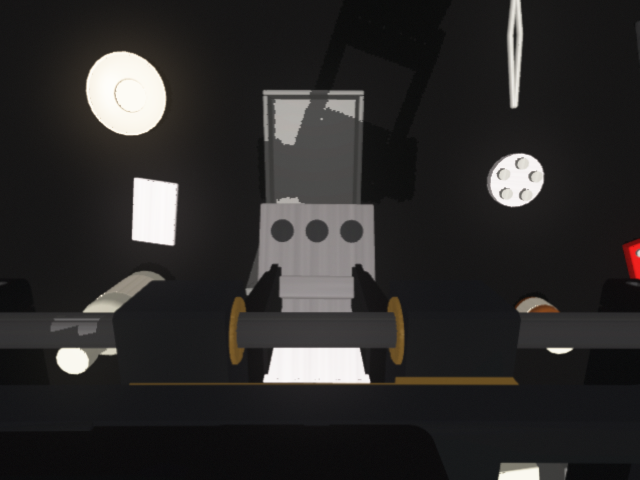

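The case is at (313,150) with the plate held above it. The rim gives a case centre of (0.468, -0.225) and yaw -10.4°. Next I move over it and descend.

```bash
python3 go.py .4598 -.2236 .10 169.5
python3 -m pendant '[{"x":0.03,"y":-0.0015,"z":0,"roll":0},{"x":0.031,"y":-0.0015,"z":0.01,"roll":0},{"x":0,"y":0,"z":0.04,"roll":0},{"x":0,"y":0,"z":0.04,"roll":0},{"x":0,"y":0,"z":0.04,"roll":0},{"x":0,"y":0,"z":0.03,"roll":0},{"x":0,"y":0,"z":0,"roll":0},{"x":0,"y":0,"z":0,"roll":0},{"x":0,"y":0,"z":0,"roll":0}]'
python3 go.py .4598 -.2236 .042 169.5
```

```text
t 12.03 pos [ 0.5204 -0.2314  0.2682] yaw 169.5 delta tool [ 0.0609 -0.0034  0.1682] roll -0.0 F [ 0.3 -0.2 -1.5] w 0.0338
t: 12.78
eef_pos: [0.4613, -0.2243, 0.1108]
ee_rot: [-3.14, 0.003, 2.957]
ft_force: [0.6, -0.2, 0.0]
gripper_width: 0.0335
t 12.78 pos [ 0.4613 -0.2243  0.1108] yaw 169.44 delta tool [0.0018 0.0005 0.0688] roll -0.001 F [ 0.6 -0.2  0. ] w 0.0335
```

```bash

python3 -m pendant '[{"x":0.001,"y":0.0005,"z":0.02,"roll":0},{"x":0,"y":0,"z":0.02,"roll":0},{"x":0,"y":0,"z":0.015,"roll":0},{"x":0,"y":0,"z":0.01,"roll":0},{"x":0,"y":0,"z":0,"roll":0},{"x":0,"y":0,"z":0,"roll":0}]' - 12
python3 -m pendant '[{"x":0,"y":0,"z":0.003,"roll":0},{"x":0,"y":0,"z":0.003,"roll":0},{"x":0,"y":0,"z":0.002,"roll":0},{"x":0,"y":0,"z":0,"roll":0},{"x":0,"y":0,"z":0,"roll":0}]' 
python3 -m pendant '[{"x":-0.0012,"y":0,"z":0.002,"roll":0},{"x":-0.0012,"y":0,"z":0.002,"roll":0},{"x":0,"y":0,"z":0,"roll":0},{"x":0,"y":0,"z":0,"roll":0}]' 
```

```text
t: 13.28
eef_pos: [0.4602, -0.2235, 0.0452]
ee_rot: [-3.141, 0.002, 2.957]
ft_force: [0.3, 0.2, -0.7]
gripper_width: 0.0334
t: 13.7
eef_pos: [0.4597, -0.2232, 0.0362]
ee_rot: [-3.141, 0.001, 2.957]
ft_force: [0.8, 1.0, 0.3]
gripper_width: 0.0338
t: 14.03
eef_pos: [0.4622, -0.2237, 0.0321]
ee_rot: [-3.141, 0.002, 2.957]
ft_force: [2.2, -0.0, 3.4]
gripper_width: 0.0338
```

```bash

python3 -m pendant '[{"x":-0.0012,"y":0,"z":0.002,"roll":0},{"x":-0.0012,"y":0,"z":0.002,"roll":0},{"x":0,"y":0,"z":0,"roll":0},{"x":0,"y":0,"z":0,"roll":0}]' - 8
python3 -m pendant '[{"x":-0.0012,"y":0,"z":0.002,"roll":0},{"x":-0.0012,"y":0,"z":0.002,"roll":0},{"x":0,"y":0,"z":0,"roll":0},{"x":0,"y":0,"z":0,"roll":0}]' 
python3 look.py w6
```

```text
t: 14.37
eef_pos: [0.4631, -0.2234, 0.0267]
ee_rot: [3.141, -0.002, 2.957]
ft_force: [0.2, -0.4, 0.6]
gripper_width: 0.0338
t: 14.7
eef_pos: [0.4656, -0.2238, 0.0228]
ee_rot: [3.141, -0.002, 2.957]
ft_force: [-0.7, 0.3, -1.3]
gripper_width: 0.0339
```

View pics/w6.png

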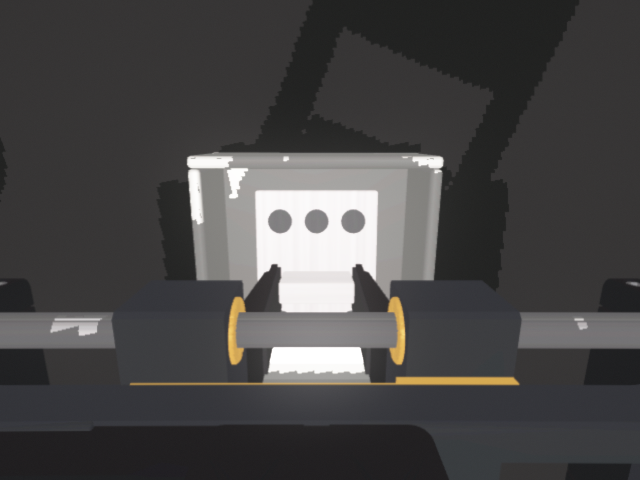

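The plate is inside the case, centred sideways between the walls (columns 257 to 377 against 195 to 435). I'll measure its tilt.

```bash
cat > tilt.py <<'E'
import sys
from h import *
P=np.load(sys.argv[1]+".npy")
y=np.radians(-10.5); X=np.array([np.cos(y),np.sin(y),0]);Y=np.array([-np.sin(y),np.cos(y),0]); C=np.array([.4677,-.225,0])
for v in range(150,385,8): 
    q=P[v,317]; print(v,np.round([(q-C)@X*1000,(q-C)@Y*1000,q[2]*1000],1),end=" ")
E
python3 tilt.py w6
```

```text
150 [-66.5   0.8   0.4] 158 [-64.4   0.7  45.6] 166 [-61.4   0.7  45.6] 174 [-55.    0.8   5.4] 182 [-51.    0.8   5.6] 190 [-47.5   0.8   9.2] 198 [-43.9   0.8  11.8] 206 [-39.9   0.8  10.9] 214 [-36.2   0.8  12.6] 222 [-32.2   0.8  12.8] 230 [-28.3   0.8  13.5] 238 [-24.2   0.8  13.3] 246 [-19.9   0.8  12.6] 254 [-16.1   0.8  13.7] 262 [-12.1   0.8  14.3] 270 [-7.6  0.8 13.6] 278 [-9.1  0.8 29.1] 286 [-8.3  0.8 37. ] 294 [-4.1  0.8 36.1] 302 [-1.4  0.8 38.7] 310 [13.2  0.8 16. ] 318 [-32.5   0.6 117.1] 326 [-31.2   0.6 118.4] 334 [-29.4   0.6 118.5] 342 [-27.3   0.6 118.3] 350 [34.5  0.8 18.6] 358 [39.   0.8 18.8] 366 [52.2  0.9  5.8] 374 [57.2  0.9  6. ] 382 [59.8  0.9  9.5]
```

About 6° of tilt is left. I keep lowering.

```bash

python3 -m pendant '[{"x":-0.0008,"y":0,"z":0.002,"roll":0},{"x":0,"y":0,"z":0.0015,"roll":0},{"x":0,"y":0,"z":0,"roll":0},{"x":0,"y":0,"z":0,"roll":0}]' 
python3 -m pendant '[{"x":0,"y":0,"z":0.0015,"roll":0},{"x":0,"y":0,"z":0,"roll":0},{"x":0,"y":0,"z":0,"roll":0}]' 
python3 look.py w7;python3 tilt.py w7
```

```text
t: 15.08
eef_pos: [0.467, -0.2243, 0.02]
ee_rot: [-3.142, 0.0, 2.957]
ft_force: [-0.4, -0.4, -0.4]
gripper_width: 0.0339
t: 15.33
eef_pos: [0.4673, -0.2245, 0.0188]
ee_rot: [-3.141, 0.001, 2.957]
ft_force: [0.0, -0.4, 1.7]
gripper_width: 0.0341
150 [-65.4   0.4  31.6] 158 [-62.9   0.4  46.2] 166 [-57.3   0.5   5. ] 174 [-53.5   0.5   5.2] 182 [-49.6   0.5   5.7] 190 [-46.4   0.5  10.5] 198 [-42.3   0.5   9.3] 206 [-38.6   0.5  10.4] 214 [-35.1   0.5  12.5] 222 [-31.2   0.5  12.6] 230 [-26.9   0.5  11. ] 238 [-23.1   0.5  11.9] 246 [-18.5   0.5  10.1] 254 [-14.9   0.5  11.6] 262 [-10.6   0.5  11.4] 270 [-7.2  0.5 13.6] 278 [-7.2  0.5 24.8] 286 [-6.3  0.5 32.5] 294 [-2.1  0.5 31.7] 302 [ 1.6  0.5 31.9] 310 [15.3  0.5 11.4] 318 [-30.6   0.3 112.4] 326 [-29.7   0.3 114.4] 334 [-28.2   0.3 115.1] 342 [-26.2   0.3 115.1] 350 [38.6  0.5 10.8] 358 [46.5  0.5  5.9] 366 [51.9  0.5  5.2] 374 [56.3  0.5  6.1] 382 [59.3  0.5  9. ]
```

The plate is flat: its top is 10 to 11 mm everywhere and the rib top is at 32 mm, as they should be. I release and go up.

```bash

python3 -m pendant '[{"x":0,"y":0,"z":0,"roll":0},{"x":0,"y":0,"z":0,"roll":0},{"x":0,"y":0,"z":0,"roll":0},{"x":0,"y":0,"z":0,"roll":0},{"x":0,"y":0,"z":0,"roll":0}]' 126
python3 -m pendant '[{"x":0,"y":0,"z":-0.01,"roll":0},{"x":0,"y":0,"z":-0.03,"roll":0},{"x":0,"y":0,"z":-0.04,"roll":0},{"x":0,"y":0,"z":-0.04,"roll":0},{"x":0,"y":0,"z":-0.04,"roll":0},{"x":0,"y":0,"z":-0.04,"roll":0},{"x":-0.03,"y":0,"z":-0.02,"roll":0},{"x":-0.03,"y":0,"z":0,"roll":0},{"x":0,"y":0,"z":0,"roll":0},{"x":0,"y":0,"z":0,"roll":0},{"x":0,"y":0,"z":0,"roll":0}]'
python3 look.py w8; python3 go.py .60 -.25 .26 169.5
python3 - <<'E'
from h import *
im,P=cloud("scene"); np.save("scene1.npy",P)
Q=P[(P[...,0]>.5)&(P[...,0]<.64)&(P[...,1]>-.34)&(P[...,1]<-.14)&(P[...,2]>.07)&(P[...,2]<.18)]
print(len(Q),Q.mean(0),Q.min(0),Q.max(0),np.linalg.svd(Q-Q.mean(0))[2][2])
cv2.imwrite("pics/s1.png",np.hstack([cv2.resize(im[260:380,180:330],(500,400)),np.zeros((400,1,3),np.uint8)]))
E
```

```text
t: 15.8
eef_pos: [0.4667, -0.2242, 0.0183]
ee_rot: [3.141, -0.0, 2.957]
ft_force: [-0.0, -1.0, -0.3]
gripper_width: 0.0474
t: 16.72
eef_pos: [0.5251, -0.2349, 0.2378]
ee_rot: [3.141, -0.002, 2.957]
ft_force: [0.4, -0.7, 0.3]
gripper_width: 0.0482
t 16.77 pos [ 0.5248 -0.2349  0.2377] yaw 169.41 delta tool [-0.0767 -0.001  -0.0225] roll -0.0016 F [-0.7  0.2  0. ] w 0.0484
1134 [ 0.55432993 -0.24576614  0.12904413] [ 0.52999319 -0.29382152  0.07000881] [ 0.57330306 -0.19187654  0.1768953 ] [-0.96372915  0.1876549   0.18976763]
```

View pics/w8.png

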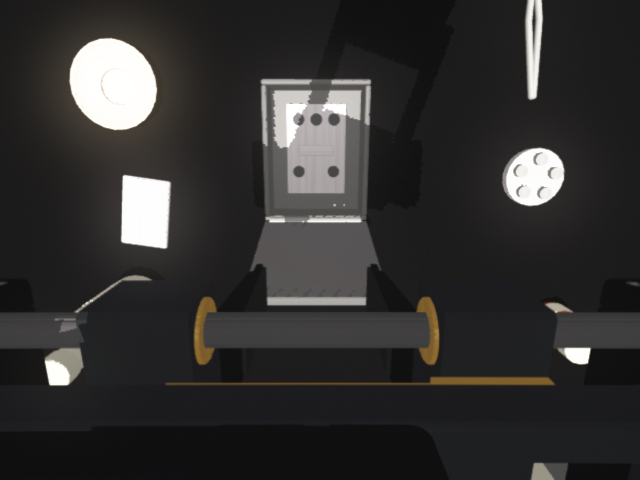

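The plate lies flat in the case at (317,150), and the lid is still leaning back with its edge at (316,300). Next I go behind the lid with closed fingers.

```bash
python3 go.py .5906 -.2478 .23 169.5
python3 -m pendant '[{"x":-0.022,"y":0,"z":0,"roll":0},{"x":-0.022,"y":-0.001,"z":0,"roll":0},{"x":-0.022,"y":0,"z":0,"roll":0},{"x":0,"y":0,"z":0.02,"roll":0},{"x":0,"y":0,"z":0.02,"roll":0},{"x":0,"y":0,"z":0.02,"roll":0},{"x":0,"y":0,"z":0.02,"roll":0},{"x":0,"y":0,"z":0,"roll":0},{"x":0,"y":0,"z":0,"roll":0}]' 255 20
python3 - <<'E'
import numpy as np
p=None
for a in range(90,-1,-6):
    t=np.radians(a); q=np.array([65-110*np.cos(t)+7*np.sin(t)+10,45+110*np.sin(t)+7*np.cos(t)])
    print(a,q.round(1),"tool dx,dz",[] if p is None else (p-q).round(1)); p=q
E
python3 go.py .5728 -.2444 .155 169.5
```

```text
t 16.82 pos [ 0.5247 -0.2349  0.2377] yaw 169.4 delta tool [-0.0671 -0.0006  0.0076] roll -0.0017 F [-0.1  0.9 -0.5] w 0.048
t: 17.57
eef_pos: [0.589, -0.2478, 0.157]
ee_rot: [3.141, -0.004, 2.957]
ft_force: [-0.4, -0.6, 0.5]
gripper_width: 0.0005
90 [ 82. 155.] tool dx,dz []
84 [ 70.5 155.1] tool dx,dz [11.5 -0.1]
78 [ 59.  154.1] tool dx,dz [11.5  1.1]
72 [ 47.7 151.8] tool dx,dz [11.3  2.3]
66 [ 36.7 148.3] tool dx,dz [11.   3.4]
60 [ 26.1 143.8] tool dx,dz [10.6  4.6]
54 [ 16.  138.1] tool dx,dz [10.1  5.7]
48 [  6.6 131.4] tool dx,dz [9.4 6.7]
42 [ -2.1 123.8] tool dx,dz [8.7 7.6]
36 [ -9.9 115.3] tool dx,dz [7.8 8.5]
30 [-16.8 106.1] tool dx,dz [6.9 9.3]
24 [-22.6  96.1] tool dx,dz [5.9 9.9]
18 [-27.5  85.6] tool dx,dz [ 4.8 10.5]
12 [-31.1  74.7] tool dx,dz [ 3.7 10.9]
6 [-33.7  63.5] tool dx,dz [ 2.5 11.3]
0 [-35.  52.] tool dx,dz [ 1.3 11.5]
t 17.57 pos [ 0.589  -0.2478  0.157 ] yaw 169.4 delta tool [0.0165 0.0004 0.002 ] roll -0.0018 F [-0.4 -0.6  0.5] w 0.0005
```

```bash

python3 -m pendant '[{"x":0.007,"y":0,"z":0.001,"roll":0},{"x":0.007,"y":0,"z":0.001,"roll":0},{"x":0.007,"y":0,"z":0,"roll":0},{"x":0.007,"y":0,"z":0,"roll":0},{"x":0.007,"y":0,"z":0,"roll":0},{"x":0.007,"y":0,"z":0,"roll":0},{"x":0,"y":0,"z":0,"roll":0}]'
python3 -m pendant '[{"x":0.006,"y":0,"z":0,"roll":0},{"x":0.0055,"y":0,"z":0,"roll":0},{"x":0.006,"y":0,"z":0.0005,"roll":0},{"x":0.0055,"y":0,"z":0.0005,"roll":0},{"x":0.0057,"y":0,"z":0.001,"roll":0},{"x":0.0056,"y":0,"z":0.0013,"roll":0},{"x":0.0055,"y":0,"z":0.0017,"roll":0},{"x":0.0055,"y":0,"z":0.0017,"roll":0},{"x":0.0053,"y":0,"z":0.0023,"roll":0},{"x":0.0053,"y":0,"z":0.0023,"roll":0},{"x":0,"y":0,"z":0,"roll":0}]'
python3 go.py .493 -.2297 .1438 169.5
```

```text
t: 18.15
eef_pos: [0.548, -0.2405, 0.1568]
ee_rot: [-3.141, -0.0, 2.956]
ft_force: [-0.2, 0.0, -0.4]
gripper_width: -0.0001
t: 19.07
eef_pos: [0.4929, -0.23, 0.1442]
ee_rot: [3.141, -0.002, 2.957]
ft_force: [0.5, -0.1, 0.9]
gripper_width: 0.0005
t 19.07 pos [ 0.4929 -0.23    0.1442] yaw 169.4 delta tool [-0.      0.0003  0.0004] roll -0.0018 F [ 0.5 -0.1  0.9] w 0.0005
```

```bash
cat > lid.py <<'E'
from h import *
import sys
y=np.radians(-10.5); X=np.array([np.cos(y),np.sin(y),0]);Y=np.array([-np.sin(y),np.cos(y),0]); C=np.array([.4677,-.225,0])
np.set_printoptions(precision=1,suppress=True)
im,_=cloud("scene"); P=_
t=arm.trace("case_lid","scene")
for k in t[:2]:
    Q=P[k["mask"]]; Q=Q[~np.isnan(Q[:,0])]; q=np.c_[(Q-C)@X,(Q-C)@Y,Q[:,2]]*1000
    c=np.median(q,0); q=q[np.linalg.norm(q-c,axis=1)<110]; n=np.linalg.svd(q-q.mean(0))[2][2]; n*=np.sign(n[2])
    print(round(k["p"],2),len(q),q.min(0),q.max(0),"normal",n.round(3),"theta",np.degrees(np.arctan2(n[0],n[2])).round(1))
cv2.imwrite("pics/"+sys.argv[1]+".png",cv2.resize(im[200:400,150:400],(750,600)))
E
python3 lid.py l1
```

```text
0.66 2639 [ -3.8 -52.8  12.2] [ 72.5  49.5 175.3] normal [ 0.9 -0.   0.5] theta 59.5
```

View pics/l1.png

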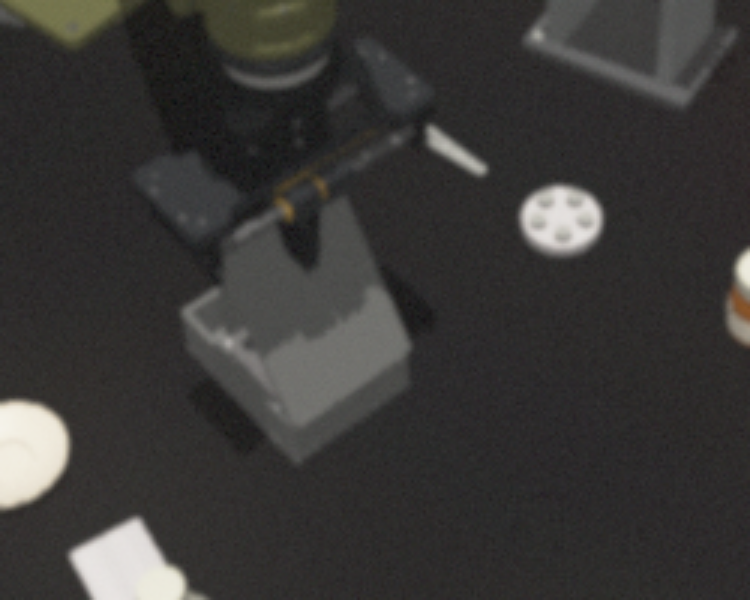

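The fingers hold the lid at (300,250), following them at 59.5° as planned. I continue along the arc.

```bash

python3 -m pendant '[{"x":0.005,"y":0,"z":0.0029,"roll":0},{"x":0.005,"y":0,"z":0.0029,"roll":0},{"x":0.0047,"y":0,"z":0.0034,"roll":0},{"x":0.0047,"y":0,"z":0.0034,"roll":0},{"x":0.0044,"y":0,"z":0.0038,"roll":0},{"x":0.0043,"y":0,"z":0.0038,"roll":0},{"x":0.0039,"y":0,"z":0.0042,"roll":0},{"x":0.0039,"y":0,"z":0.0043,"roll":0},{"x":0.0035,"y":0,"z":0.0046,"roll":0},{"x":0.0034,"y":0,"z":0.0047,"roll":0},{"x":0,"y":0,"z":0,"roll":0}]'
python3 -m pendant '[{"x":0.003,"y":0,"z":0.005,"roll":0},{"x":0.003,"y":0,"z":0.005,"roll":0},{"x":0.0024,"y":0,"z":0.0052,"roll":0},{"x":0.0024,"y":0,"z":0.0053,"roll":0},{"x":0.0019,"y":0,"z":0.0054,"roll":0},{"x":0.0018,"y":0,"z":0.0055,"roll":0},{"x":0.0013,"y":0,"z":0.0056,"roll":0},{"x":0.0012,"y":0,"z":0.0057,"roll":0},{"x":0,"y":0,"z":0,"roll":0},{"x":0,"y":0,"z":0,"roll":0}]'
```

```text
t: 20.08
eef_pos: [0.451, -0.2219, 0.1056]
ee_rot: [3.141, -0.002, 2.957]
ft_force: [-0.5, 1.0, -0.8]
gripper_width: 0.0006
t: 20.92
eef_pos: [0.4351, -0.2192, 0.0638]
ee_rot: [3.141, -0.001, 2.957]
ft_force: [0.0, -0.4, -0.1]
gripper_width: 0.0006
```

```bash

python3 -m pendant '[{"x":0.001,"y":0,"z":0.003,"roll":0},{"x":0,"y":0,"z":0.003,"roll":0},{"x":0,"y":0,"z":0.002,"roll":0},{"x":0,"y":0,"z":0.0015,"roll":0},{"x":0,"y":0,"z":0,"roll":0},{"x":0,"y":0,"z":0,"roll":0}]'
```

```text
t: 21.42
eef_pos: [0.4346, -0.2192, 0.0549]
ee_rot: [3.141, -0.0, 2.957]
ft_force: [0.8, 0.1, -0.2]
gripper_width: 0.001
```

```bash

python3 -m pendant '[{"x":0,"y":0,"z":0.0015,"roll":0},{"x":0,"y":0,"z":0.001,"roll":0},{"x":0,"y":0,"z":0.0005,"roll":0},{"x":0,"y":0,"z":0,"roll":0},{"x":0,"y":0,"z":0,"roll":0}]'
python3 -m pendant '[{"x":0,"y":0,"z":0.001,"roll":0},{"x":0,"y":0,"z":0,"roll":0},{"x":0,"y":0,"z":0,"roll":0}]'
```

```text
t: 21.83
eef_pos: [0.4348, -0.2194, 0.0527]
ee_rot: [-3.142, 0.0, 2.957]
ft_force: [-1.7, 1.6, 5.9]
gripper_width: 0.0005
t: 22.08
eef_pos: [0.4348, -0.2194, 0.0526]
ee_rot: [3.142, -0.0, 2.957]
ft_force: [-4.6, 2.7, 11.4]
gripper_width: 0.0005
```

The force rises while the height holds at 52.6 mm, so the lid is seated. I retreat and check.

```bash

python3 -m pendant '[{"x":0,"y":0,"z":-0.003,"roll":0},{"x":0,"y":0,"z":-0.01,"roll":0},{"x":0,"y":0,"z":-0.03,"roll":0},{"x":0,"y":0,"z":-0.04,"roll":0},{"x":0,"y":0,"z":-0.04,"roll":0},{"x":0,"y":0,"z":-0.04,"roll":0},{"x":0.03,"y":0.03,"z":-0.04,"roll":0},{"x":0.03,"y":0.04,"z":0,"roll":0},{"x":0.03,"y":0.04,"z":0,"roll":0},{"x":0.0,"y":0.04,"z":0,"roll":0},{"x":0,"y":0.0,"z":0,"roll":0},{"x":0,"y":0,"z":0,"roll":0}]'
python3 - <<'E'
from h import *
y=np.radians(-10.5); X=np.array([np.cos(y),np.sin(y),0]);Y=np.array([-np.sin(y),np.cos(y),0]); C=np.array([.4677,-.225,0])
A={}
for n in("top","scene"):
    im,P=cloud(n); q=np.dstack([(P-C)@X,(P-C)@Y,P[...,2]])*1000
    m=(abs(q[...,0])<58)&(abs(q[...,1])<42)&(q[...,2]>20)&(q[...,2]<200); Q=q[m]
    f=np.linalg.lstsq(np.c_[Q[:,:2],np.ones(len(Q))],Q[:,2],rcond=None)[0]
    print(n,len(Q),"lid plane slope x,y, z at centre",f.round(4),"z pct",np.percentile(Q[:,2],[2,50,98]).round(1))
    for b in("stub_disc","jar","bottle","tweezers","screwdriver","dish","spare_plate","finger_knob"): print(b,[(np.round(k["centre"],3).tolist(),round(k["p"],2)) for k in arm.boxes_of(b,n)][:3])
    A[n]=im
cv2.imwrite("pics/end.png",np.hstack([cv2.resize(A["scene"][90:410,120:440],(400,400)),cv2.resize(A["top"][90:310,140:540],(400,400))]))
s=arm.observe();print(s["t"],s["ft_force"])
E
```

```text
t: 23.08
eef_pos: [0.388, -0.0786, 0.2432]
ee_rot: [-3.141, 0.002, 2.962]
ft_force: [0.5, 0.3, -0.2]
gripper_width: 0.0004
top 1011 lid plane slope x,y, z at centre [ 4.8000e-03 -7.2000e-03  5.3487e+01] z pct [47.  53.5 60.5]
stub_disc [([0.537, -0.005, 0.013], 0.7)]
jar [([0.695, 0.003, 0.064], 0.68)]
bottle [([0.584, -0.444, 0.093], 0.56), ([0.477, -0.241, 0.053], 0.45)]
tweezers []
screwdriver []
dish [([0.37, -0.406, 0.007], 0.82), ([0.461, 0.186, 0.097], 0.39)]
spare_plate [([0.497, -0.419, 0.005], 0.59)]
finger_knob [([0.285, 0.35, 0.146], 0.71), ([0.726, 0.189, 0.14], 0.49)]
scene 1801 lid plane slope x,y, z at centre [0.00000e+00 3.20000e-03 5.19697e+01] z pct [47.7 52.  56.1]
stub_disc [([0.541, -0.005, 0.008], 0.63)]
jar [([0.712, -0.004, 0.052], 0.73)]
bottle [([0.605, -0.465, 0.096], 0.61), ([0.471, -0.229, 0.048], 0.34)]
tweezers [([0.397, 0.002, 0.006], 0.69)]
screwdriver [([0.487, 0.437, 0.014], 0.93), ([0.487, -0.419, 0.01], 0.4)]
dish [([0.364, -0.402, 0.01], 0.57)]
spare_plate [([0.49, -0.421, 0.003], 0.77), ([0.541, -0.004, 0.007], 0.55)]
finger_knob [([0.716, 0.184, 0.14], 0.78), ([0.512, 0.194, 0.184], 0.51), ([0.399, 0.002, 0.006], 0.22)]
23.9833 [-0.50071038 -0.07856513 -0.69950408]
```

View pics/end.png

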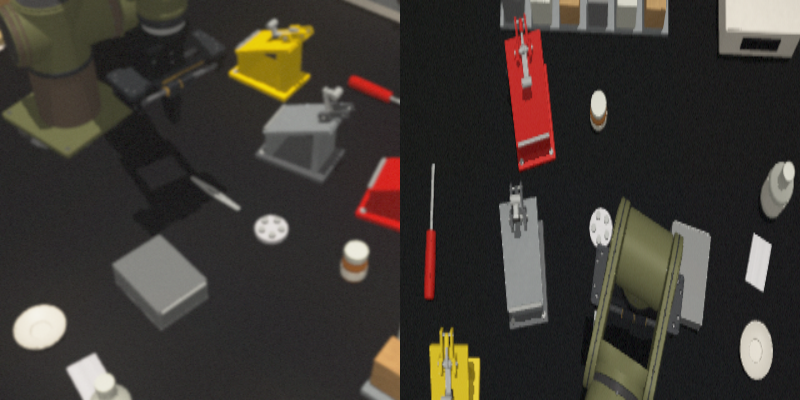

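The case is closed at (160,280): the lid is level with its top at 52 mm. The finger is up on the empty grey stage at (330,95), and the bystanders have not moved. I hand in.

```bash
python3 -c "
from station import arm
print(arm.job_done())"
```

```text
the job is handed in; nothing more can be done
None
```

I did the job in the order asked and handed it in at about 24 s of the allowed 64 s.

- **Finger:** I pinched the knob and swung the finger to about 1.6 rad, then let go. It rose to its stop and stayed up. I checked this before touching the plate and again at the end.
- **Plate:** The tool cannot tilt, so I pinched the rib by its 34 mm ends, not across its 10 mm. I lifted the plate out at its 25° tilt and levelled it gently against the case floor, with about 3 N measured. I let go only once it lay flat, rib up, with its top at 10 to 11 mm and the rib top at 32 mm.
- **Lid:** I pushed it down along its arc until it seated, with a last press of about 11 N. It is level, with its top at 52 to 53 mm where 52 mm is expected.
- **Last checks:**
  - The bystanders are at their starting positions to within a few mm.
  - The robot is clear of everything, with no force at the wrist.
  - The top camera missed the tweezers and screwdriver, but the scene camera found both in place. It also missed the raised knob, which the scene camera did find.

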